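# Sort the desk oddments into clip tray, drawer and dish

## Task

Sort the handful of oddments on the desk: the large binder clip goes into the wide bay of the steel tray and the small one into its narrow bay, both batteries (the block and the joined pair of round cells) go into the clear plastic drawer, and the padlock goes into the round ceramic dish. Set each thing down on the floor of its place rather than dropping it, the batteries and the padlock lying flat and nothing resting on a rim or on another thing. Leave the rabbit and the red jar where they stand.

Things in the scene. Friction and masses are not known exactly. Their poses are not given: they have to be found in the camera images.
- clip_large_mid (a point): The LARGE binder clip: black triangular spring-steel body with two bright wire handles folded down along its sides, standing on its flat spine with the jaw edge up. 51 mm long (along its y), 26 mm wide at the spine (x), 30 mm high. The point is its centre, 15 mm above its underside; z is up. Best gripped by its two ends, along y. About 30 g.
- clip_small_mid (a point): The SMALL binder clip, same shape and pose: 32 mm long (along its y), 17 mm wide (x), 19 mm high. The point is its centre, 9.5 mm above its underside; z is up. Best gripped by its two ends, along y. About 12 g.
- block_battery_mid (a point): Rectangular block battery, grey with a black band, two snap terminals at its +x end, lying on its broad side: 46.5 mm long (x, terminals 3 mm more), 26.5 mm wide (y), 17.5 mm high. The point is the centre of the block; z is up. Grip across y. About 45 g.
- cell_pair_mid (a point): Two round penlight cells joined rigidly side by side (one piece), grey with black ends, lying down: 50 mm long (x), 29 mm wide (y), 14.5 mm high. The point is its centre; z is up. Grip across y. About 48 g.
- padlock_mid (a point): Small brass padlock lying flat: brass block 32 mm (x) by 34 mm (y) by 14 mm high, steel shackle sticking out of its +x end to 38 mm from the point (whole lock 54 mm long). The point is the centre of the brass block; z is up. Grip the block across y. About 110 g.
- clip_tray: The open steel clip tray, fixed where it lies: outside 150 mm (x) by 180 mm (y) by 22 mm high, walls and floor 3 mm thick. Origin at the centre of its underside, z up. One upright divider 22 mm high parallel to y at x = +17 mm splits it into a WIDE bay (x from -72 to +15.5 mm) and a NARROW bay (x from +18.5 to +72 mm), both 174 mm long in y.
- clear_drawer: An open clear plastic drawer with a thin white rim, taken out of the drawer stack and lying on the desk, fixed: outside 130 mm (x) by 190 mm (y), 47 mm high, walls and floor 3 mm thick, a small pull on its -x side. Origin at the centre of its underside, z up.
- dish: Round shallow white ceramic dish, fixed: 132 mm across the rim, 22 mm high, flat floor 4 mm thick and about 112 mm across. Origin at the centre of its underside, z up.
- rabbit: White ceramic rabbit figurine, loose, 66 mm high, about 55 mm by 46 mm. Origin at the centre of its underside. To be left alone.
- jar: Red plastic screw-top jar, closed, loose, 56 mm across and 60 mm high. Origin at the centre of its underside. To be left alone.
There are look-alikes about, which are no part of the job. What is shaped like the part that bears clip_large_mid but orange or pink is not meant.

How it is judged:
At the end, for the whole second after the job is handed in: Large clip in the wide bay and small clip in the narrow bay, within 8 mm of standing on the tray floor; both batteries in the drawer and the padlock in the dish (block within 45 mm of its centre), on the floor within 7 mm, flat within 0.25 rad (padlock 0.2); all released, slower than 20 mm/s (x of clip_large_mid in the frame of clip_tray between -0.07 and 0.0135 m and y of clip_large_mid in the frame of clip_tray between -0.085 and 0.085 m and z of clip_large_mid in the frame of clip_tray below 0.026 m and x of clip_small_mid in the frame of clip_tray between 0.0205 and 0.07 m and y of clip_small_mid in the frame of clip_tray between -0.085 and 0.085 m and z of clip_small_mid in the frame of clip_tray below 0.0205 m and x of block_battery_mid in the frame of clear_drawer between -0.06 and 0.06 m and y of block_battery_mid in the frame of clear_drawer between -0.09 and 0.09 m and z of block_battery_mid in the frame of clear_drawer below 0.01875 m and angle between each of block_battery_mid, cell_pair_mid's own z axis and vertical below 0.25 rad and x of cell_pair_mid in the frame of clear_drawer between -0.06 and 0.06 m and y of cell_pair_mid in the frame of clear_drawer between -0.09 and 0.09 m and z of cell_pair_mid in the frame of clear_drawer below 0.01725 m and horizontal distance between padlock_mid and dish below 0.045 m and z of padlock_mid in the frame of dish below 0.018 m and angle between padlock_mid's own z axis and vertical below 0.2 rad and linear speed of each of clip_large, clip_small, block_battery, cell_pair, padlock below 0.02 m/s); the robot touches nothing.
It fails at once if the rabbit is shifted by more than 20 mm or tipped (distance of rabbit from where it was at the start of the episode above 0.02 m or angle between rabbit's own z axis and vertical above 0.35 rad).
It fails at once if the jar is shifted by more than 20 mm or tipped (distance of jar from where it was at the start of the episode above 0.02 m or angle between jar's own z axis and vertical above 0.35 rad).
It fails at once if a thing is dropped: out of the fingers with its centre more than 55 mm above the desk ((height (world z) of clip_large_mid above 0.055 m and contact force between the fingers and clip_large below 0.01 N) or (height (world z) of clip_small_mid above 0.055 m and contact force between the fingers and clip_small below 0.01 N) or (height (world z) of block_battery_mid above 0.055 m and contact force between the fingers and block_battery below 0.01 N) or (height (world z) of cell_pair_mid above 0.055 m and contact force between the fingers and cell_pair below 0.01 N) or (height (world z) of padlock_mid above 0.055 m and contact force between the fingers and padlock below 0.01 N)).
It also fails if it takes over 136 s, if anything falls off the work surface, if the arm or the gripper's body presses on something with over 40 N, if the wrist force passes 120 N, or if a joint passes its speed limit or range.

## Robot

A 6-joint arm with a two-finger parallel gripper is mounted at the origin on the work surface. World frame = base frame: x ahead of the robot, y to its left, z up, the work surface at z = 0. Lengths are in m, angles in rad, forces in N, time in s.
With the tool pointing down it reaches from about 0.35 to 0.725 m from the base axis. Payload 6 kg.
Tool frame: the origin (TCP) lies at the centre of the arm's flange, where the gripper is bolted on; the fingertips stand 173 mm ahead of it and the grasp point (between the pads) lies 155 mm ahead of it; z points along the fingers, y is the line along which they close (so a half turn about z gives the same grasp; the last joint's range is limited). The gripper opens to 85 mm and grips with 20 to 120 N. Pads are 22 mm wide; open, the fingers measure 114 mm over their backs; the gripper's body (76 mm by 85 mm) begins 54 mm behind the grasp point. The pads swing forward as they close: fully open they stand 13 mm farther back than shut.
Start: joints at [1.455, 0.04, 0.085, 0, -1.615, -0.334], TCP at [0.261, 0.54, 0.405] pointing down, gripper open.
Joint ranges: [-2.56, 2.56], [-1.29, 2.01], [-1.08, 1.49], [-3.29, 1.98], [-2.81, -0.18], [-2.99, 2.99]. Speed limits (rad/s): [2.57, 2.57, 3.01, 3.14, 3.14, 3.14].

## Interface

Orientations are given as a rotation vector (axis times angle).
In Python, from rig import bot gives the robot as it stands. The module is installed in compiled form; this text tells all that it offers.
- The arm moves only by the tool servo_tool, never from a script. Its argument "deltas" is a list of rows, each an object of numbers: "tx", "ty", "tz": the shift along the world's x, y, z in units of 40 mm (1.0 is 40 mm); "turn": the turn about the world's z in units of 6 degrees (1.0 is 6 degrees). A call has 1 to 10 rows; each row shifts and turns the commanded pose from where the row before left it; what a row does not reach is not made up. A row lasts 1/12 s, in which the tool goes at most 41.7 mm and 7.16 degrees, less where a joint would pass 70% of its speed; a pose out of reach is approached as far as the arm can. A call is refused whole if a number of a shift passes 1 or a number of a turn 1, either way. A call with a gripper value outside its range is refused whole. "fingers" is the opening, from -1 (shut) to 1 (fully open), so that 0 is half open, set as the call begins (left out, the last holds). The fingers move at their own pace and stop on an object; "squeeze" is the grip in N (left out, the last holds). Time passes only in rows, so rows that do not move let the fingers close. It gives the time, the measured TCP pose, the force, the opening and the grip force at its end, in the units of the state.
- bot.observe(): the state, without advancing time (a new reading comes with each control period).
- bot.snapshot(name): name is "scene" or "top" or "wrist"; returns the picture (420x560x3 uint8, red, green, blue); there is no depth.
- bot.calibration(name): a dict with "mtx" (3x3 intrinsics, pixels), "world_from_camera" (4x4, takes a point from camera to world coordinates). Camera axes: x right, y down, z forward; pixel columns grow to the right and rows downward; lengths in m; the calibration is good to about 2 mm. A picture is of the moment at which its call begins: read the wrist's pose just before it. calibration takes no time and is no camera call; for the wrist camera it gives the pose at the moment of the call.
- bot.finish_job(): hands the job in; it is judged then, once.
Trained networks look in the newest picture that a camera, given by its name, has taken for a name from the list of things; names that differ only in an ending like _2 or _b are one class to them, and where a whole thing is asked for, a point or a joint stands for the part that bears it (a point fixed in the world has none). Each returns a list of dicts, best first, with "score" (0 to 1); they miss things now and then, are a little off and sometimes report something else, mostly with a low value. They report only what shows in the picture. A call takes as long as a camera call. They do not tell look-alikes from the thing itself.
- bot.recognise(camera, label): "bbox" ([centre column, centre row, width, height] in pixels, round what is visible of it).
The state is a dict: "time_s": time; "q": joint angles; "joint_velocities": joint speeds; "tau": joint torques, N m; "eef_pos": TCP position; "ee_rot": TCP orientation; "wrist_force": force on the tool from outside, world axes, zero at the start; "ft_torque": the same for the moment, N m; "grip_width": finger opening in m; "gripper_force": force on a finger pad.
Only numpy, scipy, OpenCV 4.12 (cv2) and the standard library are available. Lean on these libraries where they do the work, as an engineer would, in place of code of your own. Each camera call takes 0.05 s, during which the arm holds its last target. There are 200 camera calls.

## Working session

There is one attempt and no reset: what is moved stays moved. The work goes in short steps, Python scripts to look and compute and a tool call to move; the robot and the scene stay as the last step left them, time stands still between calls to the robot, and variables do not carry over. Pictures are saved under pics/ and viewed, at most 14 in all, crops included, and the job is handed in when it is done.

Besides the shell and the picture viewer there is one more tool, called after "Request:" as name(argument=value, ...), one argument or row to a line, values as JSON. servo_tool: Moves the arm, as the interface text tells. Its arguments: {"type":"object","properties":{"deltas":{"type":"array","items":{"type":"object","properties":{"tx":{"type":"number"},"ty":{"type":"number"},"tz":{"type":"number"},"turn":{"type":"number"}}}},"fingers":{"type":"number"},"squeeze":{"type":"number"}},"required":["deltas"]}

```bash
mkdir -p pics
cat > h.py <<'E'
import numpy as np,cv2
from rig import bot
def snap(c,n=None):
    im=bot.snapshot(c)
    if n: cv2.imwrite(f'pics/{n}.png',cv2.cvtColor(im,cv2.COLOR_RGB2BGR))
    return im
def ray(c,u,v,z,cal=None):
    k=cal or bot.calibration(c);T=np.array(k['world_from_camera']);d=T[:3,:3]@np.linalg.inv(k['mtx'])@[u,v,1]
    return T[:3,3]+d*(z-T[2,3])/d[2]
H=dict(clip_large_mid=.015,clip_small_mid=.0095,block_battery_mid=.009,cell_pair_mid=.007,padlock_mid=.007,clip_tray=.02,clear_drawer=.045,dish=.02,rabbit=.03,jar=.06)
def find(c):
    for l,z in H.items():
        for r in bot.recognise(c,l)[:4]:
            b=r['bbox'];print(l,round(r['score'],2),np.round(b),np.round(ray(c,b[0],b[1],z)[:2],3))
E
python3 - <<'E'
from h import *
print(bot.observe()); 
snap('scene','s0');snap('top','t0');find('top')
E
```

```text
{'time_s': 0.0, 'q': array([ 1.45470998e+00,  4.08012543e-02,  8.38079345e-02, -5.08784045e-04,
       -1.61549349e+00, -3.33734524e-01]), 'joint_velocities': array([ 0.00036791,  0.00067629, -0.00085887, -0.00251891, -0.00108281,
       -0.00116182]), 'tau': array([ 1.40273646e-04, -3.68209112e+01,  3.47403646e+01,  6.93228588e+00,
       -5.50641838e-03,  1.54473878e-05]), 'eef_pos': array([0.26075307, 0.54034807, 0.40367414]), 'ee_rot': array([ 3.06078457e+00, -7.00213791e-01, -5.05024110e-04]), 'wrist_force': array([ 0.34096344, -0.01741676,  0.91893269]), 'ft_torque': array([-0.02362993,  0.00731925,  0.05653984]), 'gripper_force': 0.0, 'grip_width': 0.08552272069574708}
clip_large_mid 0.77 [183. 208.  17.  26.] [0.567 0.206]
clip_large_mid 0.71 [194. 244.  25.  11.] [0.485 0.179]
clip_large_mid 0.54 [186. 285.  23.  24.] [0.395 0.195]
clip_small_mid 0.7 [247. 247.  15.  16.] [0.477 0.061]
block_battery_mid 0.68 [359. 164.  15.  18.] [ 0.669 -0.199]
block_battery_mid 0.43 [249. 245.  13.  11.] [0.482 0.057]
cell_pair_mid 0.69 [306. 252.  21.  22.] [ 0.465 -0.071]
cell_pair_mid 0.54 [246. 247.  13.  14.] [0.477 0.064]
padlock_mid 0.85 [349. 248.  22.  17.] [ 0.473 -0.17 ]
padlock_mid 0.3 [359. 166.  11.  25.] [ 0.667 -0.2  ]
clip_tray 0.7 [114. 243.  85.  70.] [0.489 0.358]
clear_drawer 0.9 [454. 240. 108.  86.] [ 0.486 -0.39 ]
dish 0.95 [268. 172.  59.  56.] [0.649 0.013]
rabbit 0.65 [183. 161.  24.  23.] [0.673 0.208]
rabbit 0.41 [269. 171.  52.  50.] [0.648 0.01 ]
jar 0.86 [435. 158.  31.  27.] [ 0.666 -0.356]
```

View pics/t0.png

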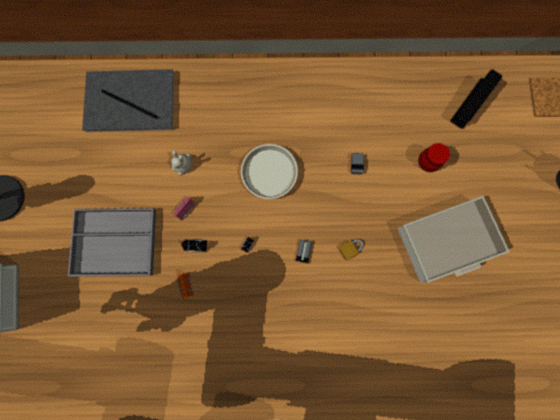

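View pics/s0.png

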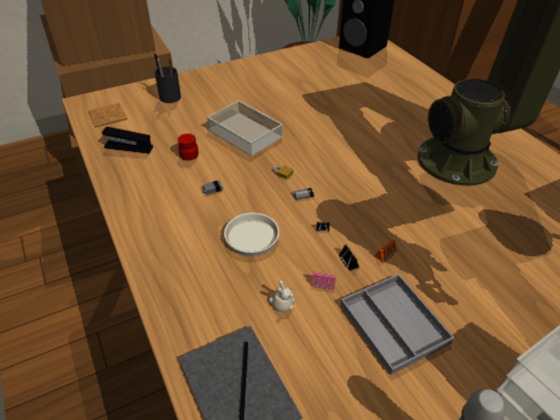

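The top view shows the tray at about (114,243) with its divider on the upper (+x) side. The large black clip is at (194,245), the small clip (247,244), the cell pair (304,251) and the padlock (350,248). The block battery is at (358,163), the dish (268,172) and the drawer (454,240), which is rotated. The orange and pink clips are the decoys. Next I move the wrist camera over the clips.

Request:
servo_tool(
  deltas=[
    {"tx":0.4,"ty":-0.9,"turn":0.43},
    {"tx":0.4,"ty":-0.9,"turn":0.43},
    {"tx":0.4,"ty":-0.9,"turn":0.43},
    {"tx":0.4,"ty":-0.9,"turn":0.43},
    {"tx":0.4,"ty":-0.9,"turn":0.43},
    {"tx":0.4,"ty":-0.9,"turn":0.43},
    {"tx":0.4,"ty":-0.9,"turn":0.43},
    {"tx":0.4,"ty":-0.9,"turn":0.43},
    {"tx":0.4,"ty":-0.9,"turn":0.43},
    {"tx":0.4,"ty":-0.9,"turn":0.43},
  ],
)

```text
schema error: expected keys tx, ty, tz, turn
```

Request:
servo_tool(
  deltas=[
    {},
    {},
    {},
  ],
)

```text
schema error: expected keys tx, ty, tz, turn
```

Run:
```python
from h import *
o=bot.observe();print(o['time_s'],o['eef_pos'],o['ee_rot'],o['q'])
print(bot.calibration('wrist'))
snap('wrist','w1');find('wrist')
```

```text
0.6 [0.26083879 0.54033042 0.4046529 ] [ 3.06240908e+00 -7.00549049e-01 -3.82850432e-05] [ 1.45470172e+00  4.01909866e-02  8.47872835e-02 -3.26621221e-05
 -1.61546688e+00 -3.33682840e-01]
{'mtx': array([[360.12408963,   0.        , 284.86704485],
       [  0.        , 360.12408963, 206.44271807],
       [  0.        ,   0.        ,   1.        ]]), 'world_from_camera': array([[-4.34394195e-01, -8.65358564e-01, -2.49912465e-01,
         3.23880657e-01],
       [-9.00722809e-01,  4.17239331e-01,  1.20870845e-01,
         5.12331382e-01],
       [-3.23310894e-04,  2.77607451e-01, -9.60694540e-01,
         3.73266341e-01],
       [ 0.00000000e+00,  0.00000000e+00,  0.00000000e+00,
         1.00000000e+00]])}
```

View pics/w1.png

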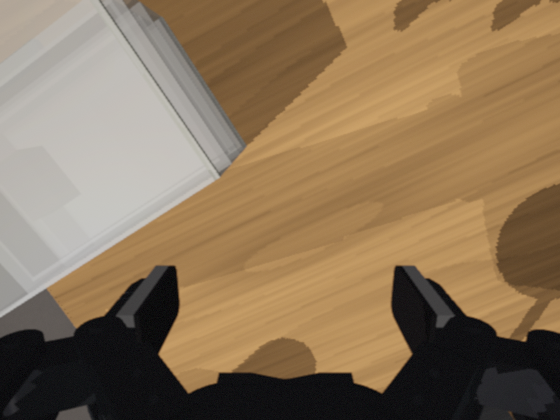

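The refused calls left the arm at its start, so this picture shows only the drawer stack and the fingers. Every row needs all four keys, so I'll resend.

Request:
servo_tool(
  deltas=[
    {"tx":0.4,"ty":-0.9,"tz":0,"turn":0.43},
    {"tx":0.4,"ty":-0.9,"tz":0,"turn":0.43},
    {"tx":0.4,"ty":-0.9,"tz":0,"turn":0.43},
    {"tx":0.4,"ty":-0.9,"tz":0,"turn":0.43},
    {"tx":0.4,"ty":-0.9,"tz":0,"turn":0.43},
    {"tx":0.4,"ty":-0.9,"tz":0,"turn":0.43},
    {"tx":0.4,"ty":-0.9,"tz":0,"turn":0.43},
    {"tx":0.4,"ty":-0.9,"tz":0,"turn":0.43},
    {"tx":0,"ty":0,"tz":0,"turn":0.43},
    {"tx":0,"ty":0,"tz":0,"turn":0.43},
  ],
)

```text
time_s: 1.98
eef_pos: [0.3895, 0.2502, 0.4053]
ee_rot: [-3.14, 0.002, -0.002]
wrist_force: [-0.6, 0.6, 0.3]
grip_width: 0.0854
gripper_force: 0.0
```

Run:
```python
from h import *
o=bot.observe();print(o['time_s'],o['eef_pos'],o['ee_rot'],o['q'])
snap('wrist','w2');find('wrist')
```

```text
1.9833 [0.38953953 0.25021075 0.40532125] [-3.14042541e+00  1.56523229e-03 -1.55329321e-03] [ 1.00938071e+00 -3.32375655e-01 -2.47462310e-01  2.17884209e-04
 -1.65419571e+00  5.60437105e-01]
clip_large_mid 0.68 [334. 169.  33.  54.] [0.395 0.205]
clip_large_mid 0.63 [363.  79.  61.  36.] [0.48  0.182]
clip_large_mid 0.42 [322.   6.  24.  11.] [0.542 0.222]
clip_small_mid 0.71 [482.  77.  44.  38.] [0.482 0.067]
block_battery_mid 0.3 [482.  76.  43.  42.] [0.483 0.068]
clip_tray 0.93 [159.  76. 214. 150.] [0.482 0.372]
clear_drawer 0.2 [358.  79.  59.  36.] [0.478 0.192]
```

View pics/w2.png

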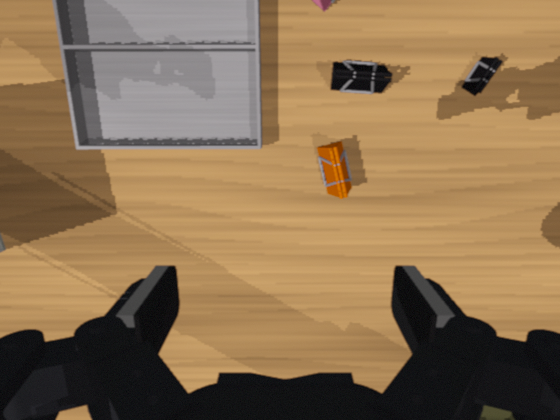

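The wrist view shows the tray's near corners at about (78,149) and (260,147), with the divider at row 46. The large clip is at (361,76), the small clip tilted at (482,76), and the orange decoy at (334,170). I'll move closer over the clips.

Request:
servo_tool(
  deltas=[
    {"tx":0.5,"ty":-0.6,"tz":-0.5,"turn":0},
    {"tx":0.5,"ty":-0.6,"tz":-0.5,"turn":0},
    {"tx":0.5,"ty":-0.6,"tz":-0.5,"turn":0},
    {"tx":0.5,"ty":-0.6,"tz":-0.5,"turn":0},
    {"tx":0,"ty":0,"tz":0,"turn":0},
    {"tx":0,"ty":0,"tz":0,"turn":0},
  ],
)

```text
time_s: 3.03
eef_pos: [0.4693, 0.1551, 0.3231]
ee_rot: [3.139, -0.004, -0.004]
wrist_force: [0.3, 0.8, 0.7]
grip_width: 0.0856
gripper_force: 0.0
```

```bash
cat >> h.py <<'E'
def dark(c,im,z,box=None,thr=55,n=3):
    g=im.max(axis=2);m=(g<thr).astype(np.uint8)
    if c=='wrist': m[260:]=0
    if box: b=np.zeros_like(m);b[box[1]:box[3],box[0]:box[2]]=1;m*=b
    cs=sorted(cv2.findContours(m,0,2)[0],key=cv2.contourArea)[::-1][:n]
    for k in cs: rect(c,k.reshape(-1,2),z)
def rect(c,p,z):
    w=np.array([ray(c,u,v,z)[:2] for u,v in p],np.float32)*1000
    (cx,cy),(a,b),t=cv2.minAreaRect(w)
    L,S,t=(a,b,t) if a>b else (b,a,t+90)
    print('rect px',p.mean(0).round(),'c',round(cx,1),round(cy,1),'L',round(L),'S',round(S),'dir of long axis from +x deg',round((t+90)%180-90,1))
E
python3 - <<'E'
from h import *
o=bot.observe();print(o['time_s'],o['eef_pos'])
im=snap('wrist','w3');find('wrist');dark('wrist',im,.015)
E
```

```text
3.0333 [0.46927403 0.15513176 0.323051  ]
clip_large_mid 0.92 [235. 278.  42.  67.] [0.395 0.202]
clip_large_mid 0.79 [212.  58.  69.  78.] [0.57  0.212]
clip_large_mid 0.7 [252. 174.  71.  39.] [0.485 0.185]
cell_pair_mid 0.97 [543. 192.  31.  66.] [ 0.469 -0.052]
padlock_mid 0.44 [ 76. 160. 148. 204.] [0.494 0.328]
clip_tray 0.74 [ 76. 160. 148. 202.] [0.497 0.32 ]
dish 0.82 [494.  14. 132.  23.] [0.598 0.017]
jar 0.4 [ 75. 159. 150. 202.] [0.503 0.296]
rect px [247. 172.] c 486.4 185.9 L 52 S 24 dir of long axis from +x deg 86.8
rect px [401. 171.] c 486.9 69.9 L 31 S 18 dir of long axis from +x deg -29.5
rect px [542. 212.] c 453.0 -51.0 L 30 S 12 dir of long axis from +x deg 74.1
```

View pics/w3.png

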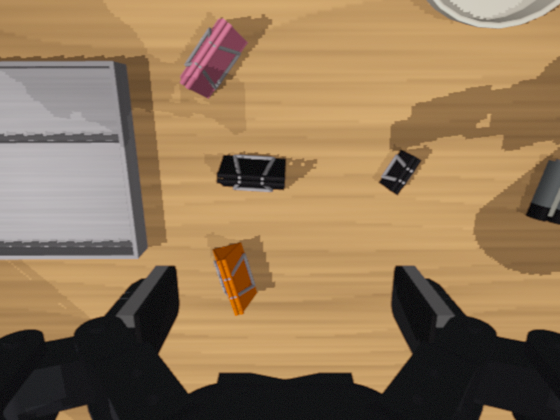

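This closer view shows the large clip at (251,172) and the small one at (400,172), and both fitted sizes match the spec. The tray's right edge runs from (113,63) to (145,255), with the divider at row 138.

Run:
```python
from h import *
for p,z in [((147,252),.022),((0,256),.022),((113,63),.022),((0,63),.022),((118,138),.022),((0,138),.022)]: print(p,ray('wrist',*p,z).round(4)[:2])
dark('wrist',bot.snapshot('wrist'),.0095,(350,120,450,220),n=1)
im=snap('top')[200:285,60:165]
cv2.imwrite('pics/tray.png',cv2.resize(cv2.cvtColor(im,4),None,fx=6,fy=6,interpolation=2))
```

```text
(147, 252) [0.4216 0.2717]
(0, 256) [0.4179 0.3923]
(113, 63) [0.5653 0.2806]
(0, 63) [0.5652 0.3602]
(118, 138) [0.5132 0.2837]
(0, 138) [0.5131 0.3715]
rect px [402. 172.] c 485.6 66.0 L 31 S 18 dir of long axis from +x deg -30.5
```

View pics/tray.png

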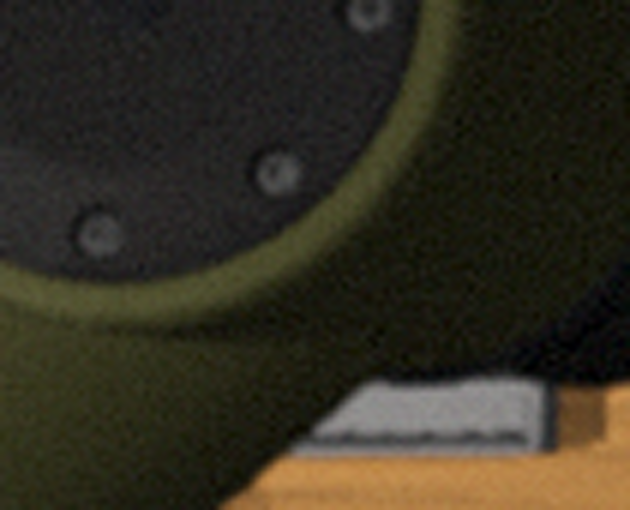

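Request:
servo_tool(
  deltas=[
    {"tx":0.21,"ty":0.38,"tz":-0.8,"turn":0},
    {"tx":0.21,"ty":0.38,"tz":-0.8,"turn":0},
    {"tx":0,"ty":0,"tz":-0.55,"turn":-0.5},
    {"tx":0,"ty":0,"tz":0,"turn":0},
    {"tx":0,"ty":0,"tz":0,"turn":0},
  ],
)

```text
time_s: 4.1
eef_pos: [0.4855, 0.1865, 0.2381]
ee_rot: [3.138, -0.079, -0.002]
wrist_force: [0.0, -0.4, 1.2]
grip_width: 0.0854
gripper_force: 0.0
```

The crop shows the arm covering the tray, so it is no use. The wrist rays put the tray centre at about (0.494, 0.365) with yaw near 0. The gripper is over the large clip: descend and grip.

Request:
servo_tool(
  deltas=[
    {"tx":0,"ty":0,"tz":-0.75,"turn":0},
    {"tx":0,"ty":0,"tz":-0.75,"turn":0},
    {"tx":0,"ty":0,"tz":0,"turn":0},
    {"tx":0,"ty":0,"tz":0,"turn":0},
  ],
)

```text
time_s: 4.43
eef_pos: [0.4859, 0.1865, 0.18]
ee_rot: [3.14, -0.08, 0.001]
wrist_force: [-0.2, -0.4, 2.3]
grip_width: 0.0853
gripper_force: 0.0
```

Request:
servo_tool(
  deltas=[
    {"tx":0,"ty":0,"tz":0,"turn":0},
    {"tx":0,"ty":0,"tz":0,"turn":0},
    {"tx":0,"ty":0,"tz":0,"turn":0},
    {"tx":0,"ty":0,"tz":0,"turn":0},
    {"tx":0,"ty":0,"tz":0,"turn":0},
    {"tx":0,"ty":0,"tz":0,"turn":0},
    {"tx":0,"ty":0,"tz":0,"turn":0},
    {"tx":0,"ty":0,"tz":0,"turn":0},
    {"tx":0,"ty":0,"tz":0,"turn":0},
  ],
  fingers=-1,
  squeeze=30,
)

```text
time_s: 5.18
eef_pos: [0.4863, 0.1873, 0.1812]
ee_rot: [-3.139, 0.08, -0.005]
wrist_force: [-1.4, 1.0, 6.0]
grip_width: 0.0503
gripper_force: 30.2
```

Request:
servo_tool(
  deltas=[
    {"tx":0,"ty":0,"tz":0.6,"turn":0},
    {"tx":0,"ty":0,"tz":0.6,"turn":0},
    {"tx":-0.1,"ty":0.74,"tz":0,"turn":0.1},
    {"tx":-0.1,"ty":0.74,"tz":0,"turn":0.1},
    {"tx":-0.1,"ty":0.74,"tz":0,"turn":0.1},
    {"tx":-0.1,"ty":0.74,"tz":0,"turn":0.1},
    {"tx":-0.1,"ty":0.74,"tz":0,"turn":0.1},
    {"tx":0,"ty":0.74,"tz":0,"turn":0},
    {"tx":0,"ty":0,"tz":0,"turn":0},
    {"tx":0,"ty":0,"tz":0,"turn":0},
  ],
)

```text
time_s: 6.02
eef_pos: [0.4653, 0.3656, 0.2268]
ee_rot: [3.141, 0.004, -0.0]
wrist_force: [-0.4, -1.3, -1.2]
grip_width: 0.0502
gripper_force: 32.0
```

Run:
```python
from h import *
o=bot.observe();print(o['time_s'],o['eef_pos'],o['ee_rot'],o['grip_width'],o['gripper_force'])
snap('wrist','w4')
```

```text
6.0167 [0.46531936 0.36562398 0.22678873] [ 3.14138692e+00  3.81629514e-03 -2.51209216e-05] 0.05020147440616534 31.953357495367527
```

View pics/w4.png

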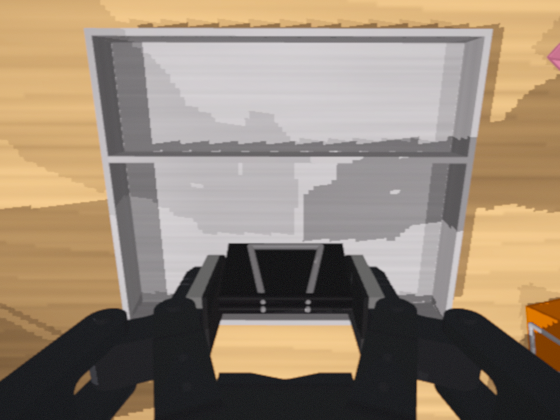

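The tray is in clear view, with the divider at row 158, the far rim at row 33 and its sides at columns 90 to 490. The clip hangs over the wide bay at (287,275). Lower it and release.

Run:
```python
from h import *
for p,z in [((88,32),.022),((492,32),.022),((290,158),.022),((108,158),.022),((472,158),.022)]: print(p,ray('wrist',*p,z).round(4)[:2])
```

```text
(88, 32) [0.5651 0.454 ]
(492, 32) [0.5654 0.2764]
(290, 158) [0.5098 0.3649]
(108, 158) [0.5096 0.4527]
(472, 158) [0.5099 0.2771]
```

Request:
servo_tool(
  deltas=[
    {"tx":0,"ty":0,"tz":-0.5,"turn":0},
    {"tx":0,"ty":0,"tz":-0.4,"turn":0},
    {"tx":0,"ty":0,"tz":-0.13,"turn":0},
    {"tx":0,"ty":0,"tz":0,"turn":0},
    {"tx":0,"ty":0,"tz":0,"turn":0},
    {"tx":0,"ty":0,"tz":0,"turn":0},
  ],
)

```text
time_s: 6.57
eef_pos: [0.466, 0.3639, 0.1862]
ee_rot: [-3.141, 0.0, -0.001]
wrist_force: [0.1, -0.3, -0.1]
grip_width: 0.0504
gripper_force: 31.9
```

Request:
servo_tool(
  deltas=[
    {"tx":0,"ty":0,"tz":-0.05,"turn":0},
    {"tx":0,"ty":0,"tz":0,"turn":0},
    {"tx":0,"ty":0,"tz":0,"turn":0},
  ],
)

```text
time_s: 6.82
eef_pos: [0.466, 0.3644, 0.1843]
ee_rot: [-3.141, -0.001, -0.002]
wrist_force: [0.2, -0.3, 2.5]
grip_width: 0.05
gripper_force: 32.3
```

Request:
servo_tool(
  deltas=[
    {"tx":0,"ty":0,"tz":0,"turn":0},
    {"tx":0,"ty":0,"tz":0,"turn":0},
    {"tx":0,"ty":0,"tz":0,"turn":0},
    {"tx":0,"ty":0,"tz":0,"turn":0},
    {"tx":0,"ty":0,"tz":0,"turn":0},
    {"tx":0,"ty":0,"tz":0.4,"turn":0},
    {"tx":0,"ty":0,"tz":0.6,"turn":0},
    {"tx":0,"ty":0,"tz":0.8,"turn":0},
  ],
  fingers=0.5,
)

```text
time_s: 7.48
eef_pos: [0.4651, 0.3638, 0.2536]
ee_rot: [3.138, 0.001, -0.005]
wrist_force: [0.8, 1.1, 0.6]
grip_width: 0.0638
gripper_force: 0.0
```

Request:
servo_tool(
  deltas=[
    {"tx":0,"ty":-0.8,"tz":0,"turn":1},
    {"tx":0,"ty":-0.8,"tz":0,"turn":1},
    {"tx":0.1,"ty":-0.8,"tz":0,"turn":1},
    {"tx":0.1,"ty":-0.8,"tz":0,"turn":1},
    {"tx":0.1,"ty":-0.8,"tz":0,"turn":1},
    {"tx":0.1,"ty":-0.8,"tz":0,"turn":1},
    {"tx":0.1,"ty":-0.8,"tz":0,"turn":1},
    {"tx":0,"ty":-0.8,"tz":0,"turn":1},
    {"tx":0,"ty":-0.8,"tz":0,"turn":1},
    {"tx":0,"ty":-0.25,"tz":0,"turn":1},
  ],
)

```text
time_s: 8.32
eef_pos: [0.4853, 0.0633, 0.2556]
ee_rot: [2.718, 1.575, -0.0]
wrist_force: [-0.4, 1.0, 0.1]
grip_width: 0.0644
gripper_force: 0.0
```

Request:
servo_tool(
  deltas=[
    {"tx":0,"ty":0,"tz":0,"turn":0},
    {"tx":0,"ty":0,"tz":0,"turn":0},
  ],
)

```text
time_s: 8.48
eef_pos: [0.4857, 0.0659, 0.2556]
ee_rot: [-2.723, -1.566, -0.001]
wrist_force: [-0.5, 0.5, 0.1]
grip_width: 0.0643
gripper_force: 0.0
```

Run:
```python
from h import *
o=bot.observe();print(o['time_s'],o['eef_pos'],o['ee_rot'],o['q'][5])
im=snap('wrist','w5');dark('wrist',im,.0095)
im=snap('top','t1');find('top')
```

```text
8.4833 [0.48565283 0.06594254 0.25556803] [-2.72312314e+00 -1.56643492e+00 -9.03677345e-04] 2.0673663245607585
rect px [286. 223.] c 485.5 66.8 L 32 S 18 dir of long axis from +x deg -30.1
rect px [203. 259.] c 426.0 72.6 L 3 S 0 dir of long axis from +x deg -30.1
rect px [367. 259.] c 517.9 19.4 L 3 S 0 dir of long axis from +x deg -30.1
clip_large_mid 0.69 [184. 286.  21.  23.] [0.392 0.198]
block_battery_mid 0.65 [358. 164.  15.  21.] [ 0.67  -0.198]
cell_pair_mid 0.84 [303. 253.  20.  19.] [ 0.464 -0.065]
cell_pair_mid 0.66 [350. 250.  23.  22.] [ 0.47  -0.171]
padlock_mid 0.83 [348. 250.  25.  18.] [ 0.469 -0.167]
padlock_mid 0.41 [270. 171.  52.  52.] [0.655 0.009]
clip_tray 0.89 [103. 226.  61.  37.] [0.527 0.384]
clear_drawer 0.93 [453. 240. 112.  87.] [ 0.485 -0.389]
dish 0.62 [271. 170.  52.  55.] [0.654 0.007]
dish 0.2 [303. 251.  19.  25.] [ 0.468 -0.065]
rabbit 0.72 [181. 159.  21.  17.] [0.68  0.212]
rabbit 0.53 [453. 239. 108.  86.] [ 0.489 -0.394]
jar 0.76 [433. 157.  35.  29.] [ 0.668 -0.354]
jar 0.21 [103. 227.  60.  38.] [0.519 0.367]
```

View pics/w5.png

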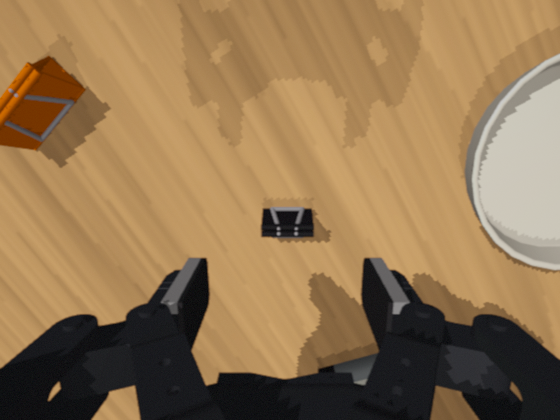

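The small clip is centred and aligned at (287,222), so descend and grip.

Request:
servo_tool(
  deltas=[
    {"tx":0,"ty":0,"tz":-0.8,"turn":0},
    {"tx":0,"ty":0,"tz":-0.7,"turn":0},
    {"tx":0,"ty":0,"tz":-0.4,"turn":0},
    {"tx":0,"ty":0,"tz":0,"turn":0},
    {"tx":0,"ty":0,"tz":0,"turn":0},
  ],
)

```text
time_s: 9.5
eef_pos: [0.4856, 0.0662, 0.1793]
ee_rot: [2.72, 1.571, -0.002]
wrist_force: [-0.5, 0.0, 1.3]
grip_width: 0.0638
gripper_force: 0.0
```

Request:
servo_tool(
  deltas=[
    {"tx":0,"ty":0,"tz":0,"turn":0},
    {"tx":0,"ty":0,"tz":0,"turn":0},
    {"tx":0,"ty":0,"tz":0,"turn":0},
    {"tx":0,"ty":0,"tz":0,"turn":0},
    {"tx":0,"ty":0,"tz":0,"turn":0},
    {"tx":0,"ty":0,"tz":0,"turn":0},
    {"tx":0,"ty":0,"tz":0,"turn":0},
  ],
  fingers=-1,
)

```text
time_s: 10.08
eef_pos: [0.4862, 0.0666, 0.1811]
ee_rot: [2.719, 1.572, 0.004]
wrist_force: [-1.3, 1.2, 6.3]
grip_width: 0.0306
gripper_force: 29.6
```

Request:
servo_tool(
  deltas=[
    {"tx":0,"ty":0,"tz":0.6,"turn":0},
    {"tx":0,"ty":0,"tz":0.6,"turn":0},
    {"tx":0.13,"ty":0.8,"tz":0,"turn":-1},
    {"tx":0.13,"ty":0.8,"tz":0,"turn":-1},
    {"tx":0.13,"ty":0.8,"tz":0,"turn":-1},
    {"tx":0.13,"ty":0.8,"tz":0,"turn":-1},
    {"tx":0.13,"ty":0.8,"tz":0,"turn":-1},
    {"tx":0.13,"ty":0.8,"tz":0,"turn":-1},
    {"tx":0.13,"ty":0.8,"tz":0,"turn":-1},
    {"tx":0.13,"ty":0.8,"tz":0,"turn":-1},
  ],
)

```text
time_s: 10.92
eef_pos: [0.5273, 0.324, 0.2275]
ee_rot: [-3.125, -0.321, -0.0]
wrist_force: [0.5, 0.2, -0.1]
grip_width: 0.0306
gripper_force: 29.9
```

Request:
servo_tool(
  deltas=[
    {"tx":0.13,"ty":0.8,"tz":0,"turn":-1},
    {"tx":0.13,"ty":0.26,"tz":0,"turn":-1},
    {"tx":0,"ty":0,"tz":0,"turn":0},
    {"tx":0,"ty":0,"tz":0,"turn":0},
  ],
)

```text
time_s: 11.25
eef_pos: [0.5375, 0.3652, 0.2268]
ee_rot: [3.141, 0.004, -0.001]
wrist_force: [-0.1, 0.2, -0.7]
grip_width: 0.0308
gripper_force: 29.9
```

Request:
servo_tool(
  deltas=[
    {"tx":0,"ty":0,"tz":-0.5,"turn":0},
    {"tx":0,"ty":0,"tz":-0.4,"turn":0},
    {"tx":0,"ty":0,"tz":-0.16,"turn":0},
    {"tx":0,"ty":0,"tz":0,"turn":0},
    {"tx":0,"ty":0,"tz":0,"turn":0},
  ],
)

```text
time_s: 11.67
eef_pos: [0.5377, 0.364, 0.1856]
ee_rot: [-3.142, -0.002, -0.001]
wrist_force: [0.1, 0.3, 0.4]
grip_width: 0.0308
gripper_force: 29.9
```

Request:
servo_tool(
  deltas=[
    {"tx":0,"ty":0,"tz":0,"turn":0},
    {"tx":0,"ty":0,"tz":0,"turn":0},
    {"tx":0,"ty":0,"tz":0,"turn":0},
    {"tx":0,"ty":0,"tz":0,"turn":0},
    {"tx":0,"ty":0,"tz":0,"turn":0},
    {"tx":0,"ty":0,"tz":0.4,"turn":0},
    {"tx":-0.2,"ty":0,"tz":0.8,"turn":0},
    {"tx":-0.3,"ty":0,"tz":0.8,"turn":0},
    {"tx":-0.3,"ty":0,"tz":0.8,"turn":0},
    {"tx":0,"ty":0,"tz":0,"turn":0},
  ],
  fingers=0.3,
)

```text
time_s: 12.5
eef_pos: [0.5056, 0.3655, 0.3061]
ee_rot: [-3.134, -0.003, -0.015]
wrist_force: [1.2, 0.2, 2.2]
grip_width: 0.055
gripper_force: 0.0
```

Run:
```python
from h import *
o=bot.observe();print(o['time_s'],o['eef_pos'],o['ee_rot'],o['q'][5])
im=snap('wrist','w6')
```

```text
12.5 [0.50557042 0.36546805 0.3061068 ] [-3.13378980e+00 -3.09425905e-03 -1.48164620e-02] 0.6250583228620147
```

View pics/w6.png

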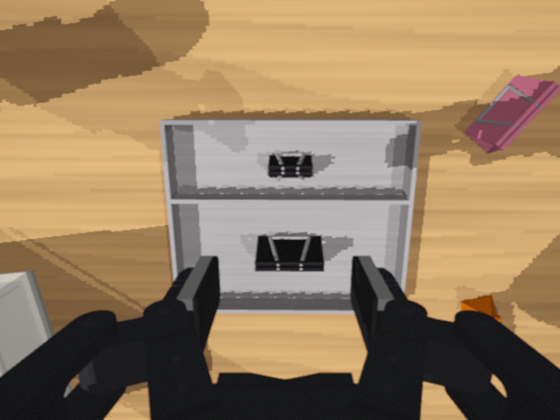

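Both clips stand in their bays, the small one at (290,164) and the large one at (290,252). Next come the cells and padlock.

Request:
servo_tool(
  deltas=[
    {"tx":-0.1,"ty":-1,"tz":0,"turn":0},
    {"tx":-0.1,"ty":-1,"tz":0,"turn":0},
    {"tx":-0.1,"ty":-1,"tz":0,"turn":0},
    {"tx":-0.1,"ty":-1,"tz":0,"turn":0},
    {"tx":-0.1,"ty":-1,"tz":0,"turn":0},
    {"tx":-0.1,"ty":-1,"tz":0,"turn":0},
    {"tx":-0.1,"ty":-1,"tz":0,"turn":0},
    {"tx":-0.1,"ty":-1,"tz":0,"turn":0},
    {"tx":-0.1,"ty":-1,"tz":0.1,"turn":0},
    {"tx":-0.1,"ty":-1,"tz":0.1,"turn":0},
  ],
  fingers=0.6,
)

```text
time_s: 13.38
eef_pos: [0.4648, -0.0371, 0.3045]
ee_rot: [3.142, 0.002, -0.001]
wrist_force: [1.8, -0.6, -0.2]
grip_width: 0.0684
gripper_force: 0.0
```

Request:
servo_tool(
  deltas=[
    {"tx":0,"ty":-1,"tz":0.2,"turn":0},
    {"tx":0,"ty":-1,"tz":0.2,"turn":0},
    {"tx":0,"ty":-0.6,"tz":0,"turn":0},
    {"tx":0,"ty":0,"tz":0,"turn":0},
    {"tx":0,"ty":0,"tz":0,"turn":0},
  ],
)

```text
time_s: 13.8
eef_pos: [0.4654, -0.1405, 0.3202]
ee_rot: [-3.141, 0.004, 0.002]
wrist_force: [1.0, 0.1, 0.1]
grip_width: 0.0682
gripper_force: 0.0
```

Run:
```python
from h import *
o=bot.observe();print(o['time_s'],o['eef_pos'],o['ee_rot'],o['q'])
im=snap('wrist','w7');find('wrist')
```

```text
13.8 [ 0.4653931  -0.14050939  0.32023475] [-3.14144304e+00  4.03609480e-03  1.86168611e-03] [ 1.22780483e-01 -2.64578994e-01 -3.48450506e-01 -2.93018786e-04
 -1.48808282e+00  1.44547064e+00]
block_battery_mid 0.65 [325. 187.  70.  58.] [ 0.471 -0.168]
cell_pair_mid 0.65 [192. 190.  39.  66.] [ 0.468 -0.061]
padlock_mid 0.88 [324. 184.  68.  58.] [ 0.473 -0.167]
clear_drawer 0.97 [511. 192.  97. 203.] [ 0.476 -0.294]
dish 0.8 [ 62.  11. 123.  22.] [0.595 0.015]
```

View pics/w7.png

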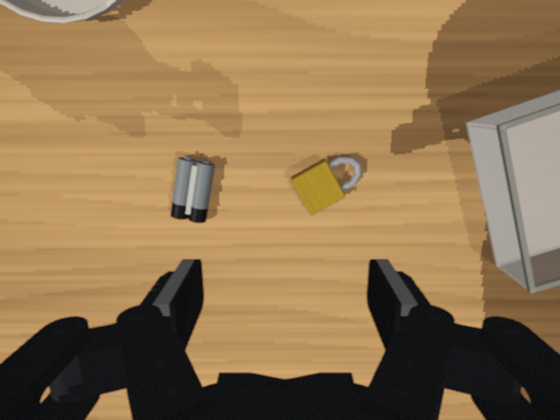

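The cell pair is at (193,190), tilted a little. The padlock block is at (318,187) with its shackle to the upper right, and the drawer's near-left corner is at (530,290).

Run:
```python
from h import *
im=cv2.imread('pics/w7.png');h=cv2.cvtColor(im,40)
m=((h[...,0]>20)&(h[...,0]<32)&(h[...,1]>190)).astype(np.uint8);m[230:]=0
k=max(cv2.findContours(m,0,2)[0],key=cv2.contourArea);rect('wrist',k.reshape(-1,2),.010);print(cv2.boxPoints(cv2.minAreaRect(k)).round())
m=((h[...,1]<70)|(h[...,2]<45)).astype(np.uint8);b=np.zeros_like(m);b[150:228,165:222]=1
m=cv2.morphologyEx(m*b,cv2.MORPH_OPEN,np.ones((3,3)));k=max(cv2.findContours(m,0,2)[0],key=cv2.contourArea);rect('wrist',k.reshape(-1,2),.008);print(cv2.boundingRect(k))
for p in [(471,124),(500,128),(533,291),(496,264)]: print(p,ray('wrist',*p,.047).round(3)[:2],ray('wrist',*p,0).round(3)[:2])
```

```text
rect px [313. 185.] c 471.2 -162.3 L 34 S 30 dir of long axis from +x deg 29.6
[[291. 178.]
 [324. 159.]
 [344. 195.]
 [311. 214.]]
rect px [195. 185.] c 468.6 -61.5 L 52 S 29 dir of long axis from +x deg -12.0
(172, 156, 42, 66)
(471, 124) [ 0.522 -0.259] [ 0.52  -0.282]
(500, 128) [ 0.52  -0.278] [ 0.517 -0.306]
(533, 291) [ 0.4   -0.323] [ 0.374 -0.359]
(496, 264) [ 0.422 -0.292] [ 0.4   -0.322]
```

Request:
servo_tool(
  deltas=[
    {"tx":0.07,"ty":-0.27,"tz":-0.5,"turn":-1},
    {"tx":0.07,"ty":-0.27,"tz":-0.5,"turn":-1},
    {"tx":0,"ty":0,"tz":-0.5,"turn":-1},
    {"tx":0,"ty":0,"tz":-0.4,"turn":-1},
    {"tx":0,"ty":0,"tz":0,"turn":-1},
    {"tx":0,"ty":0,"tz":0,"turn":-1},
    {"tx":0,"ty":0,"tz":0,"turn":-1},
    {"tx":0,"ty":0,"tz":0,"turn":-1},
    {"tx":0,"ty":0,"tz":0,"turn":-1},
    {"tx":0,"ty":0,"tz":0,"turn":-1},
  ],
  fingers=0.4,
)

```text
time_s: 15.18
eef_pos: [0.4713, -0.1608, 0.245]
ee_rot: [2.717, -1.577, -0.0]
wrist_force: [-0.1, 0.3, 0.4]
grip_width: 0.0596
gripper_force: 0.0
```

Request:
servo_tool(
  deltas=[
    {"tx":0,"ty":0,"tz":0,"turn":0},
  ],
)

```text
time_s: 15.27
eef_pos: [0.4713, -0.1608, 0.2451]
ee_rot: [2.718, -1.575, -0.0]
wrist_force: [0.6, 0.5, -0.8]
grip_width: 0.0597
gripper_force: 0.0
```

Run:
```python
from h import *
o=bot.observe();print(o['time_s'],o['eef_pos'],o['ee_rot'],o['q'][5])
snap('wrist','w8');im=cv2.imread('pics/w8.png');h=cv2.cvtColor(im,40)
m=((h[...,0]>20)&(h[...,0]<32)&(h[...,1]>190)).astype(np.uint8)
k=max(cv2.findContours(m,0,2)[0],key=cv2.contourArea);rect('wrist',k.reshape(-1,2),.010);print(cv2.boxPoints(cv2.minAreaRect(k)).round())
```

```text
15.2667 [ 0.47128184 -0.16078068  0.2450603 ] [ 2.71826566e+00 -1.57481341e+00 -2.53108790e-05] 0.44369144150145107
rect px [286. 224.] c 470.2 -164.4 L 33 S 32 dir of long axis from +x deg -60.5
[[264. 190.]
 [319. 190.]
 [319. 243.]
 [264. 243.]]
```

Request:
servo_tool(
  deltas=[
    {"tx":0,"ty":-0.05,"tz":-0.8,"turn":0},
    {"tx":0,"ty":0,"tz":-0.6,"turn":0},
    {"tx":0,"ty":0,"tz":-0.22,"turn":0},
    {"tx":0,"ty":0,"tz":0,"turn":0},
    {"tx":0,"ty":0,"tz":0,"turn":0},
  ],
)

```text
time_s: 15.73
eef_pos: [0.4715, -0.163, 0.181]
ee_rot: [2.722, -1.567, 0.001]
wrist_force: [0.2, -0.1, 0.1]
grip_width: 0.0595
gripper_force: 0.0
```

Request:
servo_tool(
  deltas=[
    {"tx":0,"ty":0,"tz":0,"turn":0},
    {"tx":0,"ty":0,"tz":0,"turn":0},
    {"tx":0,"ty":0,"tz":0,"turn":0},
    {"tx":0,"ty":0,"tz":0,"turn":0},
    {"tx":0,"ty":0,"tz":0,"turn":0},
    {"tx":0,"ty":0,"tz":0,"turn":0},
    {"tx":0,"ty":0,"tz":0,"turn":0},
  ],
  fingers=-1,
  squeeze=50,
)

```text
time_s: 16.32
eef_pos: [0.472, -0.163, 0.1823]
ee_rot: [-2.721, 1.569, -0.005]
wrist_force: [-0.5, 0.6, 5.5]
grip_width: 0.032
gripper_force: 49.8
```

Request:
servo_tool(
  deltas=[
    {"tx":0,"ty":0,"tz":0.7,"turn":0},
    {"tx":0,"ty":0,"tz":0.8,"turn":0},
    {"tx":0.6,"ty":0.6,"tz":0.2,"turn":0},
    {"tx":0.6,"ty":0.6,"tz":0.2,"turn":0},
    {"tx":0.6,"ty":0.6,"tz":0,"turn":0},
    {"tx":0.6,"ty":0.6,"tz":0,"turn":0},
    {"tx":0.6,"ty":0.6,"tz":0,"turn":0},
    {"tx":0.6,"ty":0.6,"tz":0,"turn":0},
    {"tx":0.6,"ty":0.6,"tz":0,"turn":0},
    {"tx":0.16,"ty":0.34,"tz":0,"turn":0},
  ],
)

```text
time_s: 17.15
eef_pos: [0.6476, 0.0212, 0.2554]
ee_rot: [2.722, -1.568, -0.001]
wrist_force: [-1.3, -1.0, -1.3]
grip_width: 0.0319
gripper_force: 50.2
```

Request:
servo_tool(
  deltas=[
    {"tx":0,"ty":0,"tz":0,"turn":0},
    {"tx":0,"ty":0,"tz":0,"turn":0},
  ],
)

```text
time_s: 17.32
eef_pos: [0.6456, 0.0193, 0.2557]
ee_rot: [2.721, -1.568, -0.002]
wrist_force: [0.2, -0.5, -0.9]
grip_width: 0.0319
gripper_force: 50.2
```

Run:
```python
from h import *
o=bot.observe();print(o['time_s'],o['eef_pos'],o['ee_rot'],o['grip_width'],o['gripper_force'])
snap('wrist','w9')
for p in [(0,0),(280,20),(280,300),(100,150),(450,150)]: print(p,ray('wrist',*p,.022).round(3)[:2])
for r in bot.recognise('wrist','dish'): print(r)
```

```text
17.3167 [0.64561625 0.01933828 0.25566651] [ 2.72128849e+00 -1.56805484e+00 -1.57872928e-03] 0.031922387702414255 50.17098784446716
(0, 0) [ 0.829 -0.011]
(280, 20) [ 0.702 -0.073]
(280, 300) [0.622 0.066]
(100, 150) [0.757 0.034]
(450, 150) [ 0.587 -0.064]
{'bbox': [279.5, 183.8, 226.7, 181.3], 'score': 0.57}
```

View pics/w9.png

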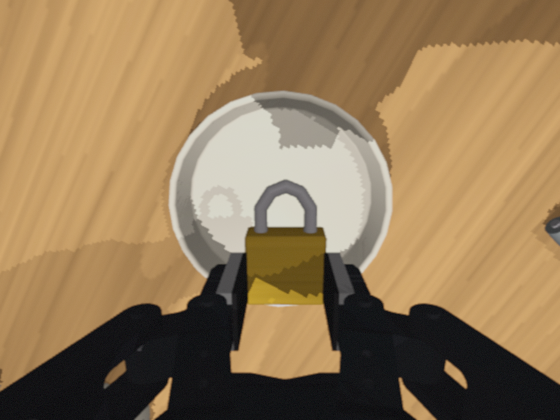

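The dish rim spans columns 170 to 392 with its top at row 92. The padlock is held level over it.

Run:
```python
from h import *
a=ray('wrist',281,92,.022)[:2];l=ray('wrist',170,197,.022)[:2];r=ray('wrist',392,197,.022)[:2]
print(a,l,r,(l+r)/2,np.linalg.norm(l-r)); print('c from top',a-.066*np.array([.5,-.866]))
```

```text
[ 0.68444098 -0.04377441] [0.71135984 0.03909974] [ 0.59947725 -0.02558308] [0.65541855 0.00675833] 0.12923459753987707
c from top [0.65144098 0.01338159]
```

Request:
servo_tool(
  deltas=[
    {"tx":0,"ty":0.03,"tz":-0.6,"turn":0},
    {"tx":0,"ty":0,"tz":-0.6,"turn":0},
    {"tx":0,"ty":0,"tz":-0.4,"turn":0},
    {"tx":0,"ty":0,"tz":-0.1,"turn":0},
    {"tx":0,"ty":0,"tz":0,"turn":0},
    {"tx":0,"ty":0,"tz":0,"turn":0},
  ],
)

```text
time_s: 17.92
eef_pos: [0.6457, 0.0193, 0.1896]
ee_rot: [-2.72, 1.571, -0.002]
wrist_force: [-0.6, -0.6, -1.5]
grip_width: 0.0321
gripper_force: 50.2
```

Request:
servo_tool(
  deltas=[
    {"tx":0,"ty":0,"tz":-0.05,"turn":0},
    {"tx":0,"ty":0,"tz":-0.03,"turn":0},
    {"tx":0,"ty":0,"tz":0,"turn":0},
    {"tx":0,"ty":0,"tz":0,"turn":0},
  ],
)

```text
time_s: 18.25
eef_pos: [0.646, 0.0199, 0.1864]
ee_rot: [-2.721, 1.57, -0.002]
wrist_force: [-1.4, -0.8, 4.5]
grip_width: 0.0316
gripper_force: 50.8
```

Request:
servo_tool(
  deltas=[
    {"tx":0,"ty":0,"tz":0,"turn":0},
    {"tx":0,"ty":0,"tz":0,"turn":0},
    {"tx":0,"ty":0,"tz":0,"turn":0},
    {"tx":0,"ty":0,"tz":0,"turn":0},
    {"tx":0,"ty":0,"tz":0,"turn":0},
    {"tx":0,"ty":0,"tz":0.4,"turn":0},
    {"tx":0,"ty":0,"tz":0.8,"turn":0},
    {"tx":0,"ty":0,"tz":0.8,"turn":0},
    {"tx":0,"ty":0,"tz":0,"turn":0},
    {"tx":0,"ty":0,"tz":0,"turn":0},
  ],
  fingers=0.15,
)

```text
time_s: 19.08
eef_pos: [0.6462, 0.02, 0.2681]
ee_rot: [-2.718, 1.568, -0.006]
wrist_force: [-0.1, 0.2, 0.0]
grip_width: 0.0489
gripper_force: 0.0
```

Run:
```python
from h import *
o=bot.observe();print(o['time_s'],o['eef_pos'],o['ee_rot'],o['q'][5])
snap('wrist','w10');im=cv2.imread('pics/w10.png');h=cv2.cvtColor(im,40)
m=((h[...,0]>18)&(h[...,0]<34)&(h[...,1]>190)).astype(np.uint8)
k=max(cv2.findContours(m,0,2)[0],key=cv2.contourArea);rect('wrist',k.reshape(-1,2),.014);print(cv2.boxPoints(cv2.minAreaRect(k)).round())
for r in bot.recognise('wrist','padlock_mid'): print(r)
```

```text
19.0833 [0.64624099 0.02004192 0.26807584] [-2.71811024  1.5682457  -0.00593284] 0.18409048453418095
rect px [293. 212.] c 645.9 19.5 L 32 S 31 dir of long axis from +x deg 30.1
[[263. 188.]
 [312. 188.]
 [312. 235.]
 [263. 235.]]
{'bbox': [287.2, 197.9, 52.4, 86.7], 'score': 0.61}
```

The padlock lies flat in the dish at (0.646, 0.020). Next is the cell pair, and I'll get the drawer pose from the top view.

Request:
servo_tool(
  deltas=[
    {"tx":-0.6,"ty":-0.3,"tz":0,"turn":1},
    {"tx":-0.6,"ty":-0.3,"tz":0,"turn":1},
    {"tx":-0.6,"ty":-0.3,"tz":0,"turn":1},
    {"tx":-0.6,"ty":-0.3,"tz":0,"turn":1},
    {"tx":-0.6,"ty":-0.3,"tz":0,"turn":1},
    {"tx":-0.6,"ty":-0.3,"tz":0,"turn":1},
    {"tx":-0.6,"ty":-0.24,"tz":0,"turn":1},
    {"tx":-0.24,"ty":0,"tz":0,"turn":1},
    {"tx":0,"ty":0,"tz":0,"turn":0},
    {"tx":0,"ty":0,"tz":0,"turn":0},
  ],
  fingers=0.4,
)

```text
time_s: 20.02
eef_pos: [0.4678, -0.0617, 0.2644]
ee_rot: [3.124, -0.332, -0.001]
wrist_force: [0.9, 0.5, 0.7]
grip_width: 0.0601
gripper_force: 0.0
```

Run:
```python
from h import *
o=bot.observe();print(o['time_s'],o['eef_pos'],o['ee_rot'],o['q'][5])
snap('wrist','w11');im=cv2.imread('pics/w11.png');h=cv2.cvtColor(im,40)
m=((h[...,1]<70)|(h[...,2]<45)).astype(np.uint8);b=np.zeros_like(m);b[150:255,240:330]=1
m=cv2.morphologyEx(m*b,cv2.MORPH_OPEN,np.ones((3,3)));k=max(cv2.findContours(m,0,2)[0],key=cv2.contourArea);rect('wrist',k.reshape(-1,2),.008);print(cv2.boundingRect(k))
im=snap('top')
c=cv2.resize(cv2.cvtColor(im[140:300,340:520],4),None,fx=3,fy=3,interpolation=2)
w=np.zeros((480,540+560,3),np.uint8);w[:,:540]=c;w[:420,540:]=cv2.imread('pics/w11.png');w=w[:,:]
cv2.imwrite('pics/c1.png',cv2.resize(w,(800,349),interpolation=3))
```

```text
20.0167 [ 0.46779769 -0.06170514  0.26440653] [ 3.12389995e+00 -3.31632732e-01 -8.16588534e-04] 1.0609296556516776
rect px [291. 218.] c 468.4 -62.9 L 52 S 28 dir of long axis from +x deg -12.3
(269, 173, 45, 77)
```

View pics/c1.png

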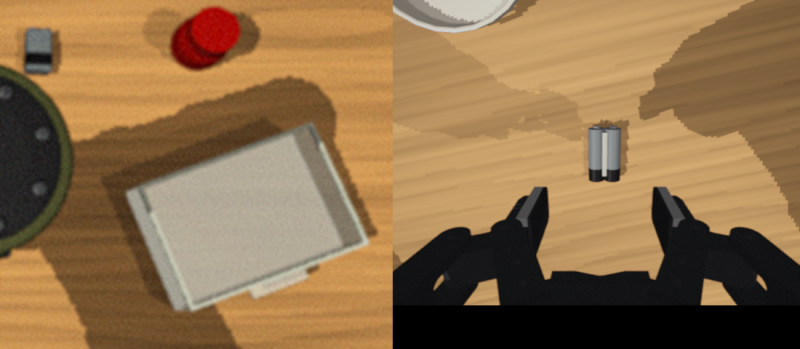

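The left panel is the top view: the drawer's rim corners fall at about (190,308), (368,241) and (313,123) in the crop, with the pull on the near side. The right panel shows the cell pair centred between the fingers. Grip it.

Run:
```python
from h import *
s=800/1100*3
P=[ray('top',340+u/s,140+v/s,.047)[:2] for u,v in [(190,308),(368,241),(313,123)]]
a,b,c=P
print(np.round(P,4),np.linalg.norm(a-b),np.linalg.norm(b-c),'centre',(a+c)/2,'y yaw',np.degrees(np.arctan2(*(a-b)[::-1]))-90,'x yaw',np.degrees(np.arctan2(*(c-b)[::-1])))
```

```text
[[ 0.399  -0.3245]
 [ 0.4627 -0.5044]
 [ 0.5821 -0.4624]] 0.19089011165091735 0.12654337373584187 centre [ 0.49051673 -0.39345483] y yaw 19.49865448746064 x yaw 19.39114762185223
```

Request:
servo_tool(
  deltas=[
    {"tx":0,"ty":-0.02,"tz":-0.8,"turn":0},
    {"tx":0,"ty":0,"tz":-0.8,"turn":0},
    {"tx":0,"ty":0,"tz":-0.46,"turn":0},
    {"tx":0,"ty":0,"tz":0,"turn":0},
    {"tx":0,"ty":0,"tz":0,"turn":0},
  ],
)

```text
time_s: 20.53
eef_pos: [0.4683, -0.0624, 0.1819]
ee_rot: [3.123, -0.329, -0.004]
wrist_force: [1.0, 0.5, 0.6]
grip_width: 0.0597
gripper_force: 0.0
```

Request:
servo_tool(
  deltas=[
    {"tx":0,"ty":0,"tz":0,"turn":0},
    {"tx":0,"ty":0,"tz":0,"turn":0},
    {"tx":0,"ty":0,"tz":0,"turn":0},
    {"tx":0,"ty":0,"tz":0,"turn":0},
    {"tx":0,"ty":0,"tz":0,"turn":0},
    {"tx":0,"ty":0,"tz":0,"turn":0},
    {"tx":0,"ty":0,"tz":0,"turn":0},
    {"tx":0,"ty":0,"tz":0,"turn":0},
  ],
  fingers=-1,
  squeeze=40,
)

```text
time_s: 21.2
eef_pos: [0.4703, -0.062, 0.1876]
ee_rot: [-3.123, 0.326, -0.015]
wrist_force: [1.5, 3.3, 13.2]
grip_width: 0.0
gripper_force: 6.4
```

The fingers closed on nothing, so I lift straight up slowly, open and look.

Request:
servo_tool(
  deltas=[
    {"tx":0,"ty":0,"tz":0.05,"turn":0},
    {"tx":0,"ty":0,"tz":0.05,"turn":0},
    {"tx":0,"ty":0,"tz":0,"turn":0},
    {"tx":0,"ty":0,"tz":0,"turn":0},
    {"tx":0,"ty":0,"tz":0,"turn":0},
    {"tx":0,"ty":0,"tz":0,"turn":0},
    {"tx":0,"ty":0,"tz":0.5,"turn":0},
    {"tx":0,"ty":0,"tz":0.8,"turn":0},
    {"tx":0,"ty":0,"tz":0.8,"turn":0},
    {"tx":0,"ty":0,"tz":0,"turn":0},
  ],
  fingers=0.4,
)

```text
time_s: 22.03
eef_pos: [0.4695, -0.0627, 0.2776]
ee_rot: [-3.124, 0.327, -0.016]
wrist_force: [1.0, -0.1, 1.5]
grip_width: 0.0599
gripper_force: 0.0
```

Run:
```python
from h import *
o=bot.observe();print(o['time_s'],o['eef_pos'],o['ee_rot'])
snap('wrist','w12')
```

```text
22.0333 [ 0.46951343 -0.06266129  0.27761166] [-3.1240661   0.32678865 -0.01568955]
```

View pics/w12.png

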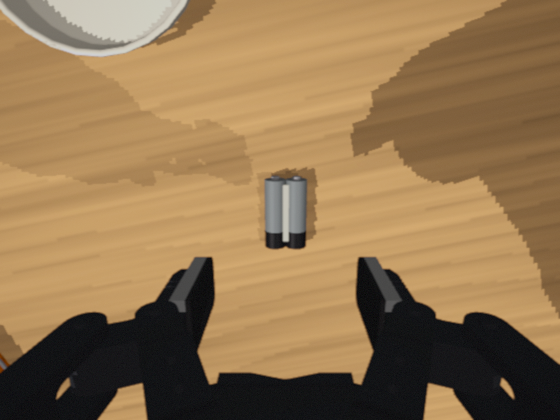

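The cells are unmoved at (286,213). The fingertips sit higher when partly open and closed over the round tops. I'll retry 8 mm lower.

Request:
servo_tool(
  deltas=[
    {"tx":0,"ty":0,"tz":-0.8,"turn":0},
    {"tx":0,"ty":0,"tz":-0.8,"turn":0},
    {"tx":0,"ty":0,"tz":-0.7,"turn":0},
    {"tx":0,"ty":0,"tz":-0.25,"turn":0},
    {"tx":0,"ty":0,"tz":0,"turn":0},
    {"tx":0,"ty":0,"tz":0,"turn":0},
  ],
)

```text
time_s: 22.58
eef_pos: [0.468, -0.0624, 0.1685]
ee_rot: [3.124, -0.327, -0.001]
wrist_force: [-0.1, -0.3, 2.3]
grip_width: 0.0597
gripper_force: 1.0
```

Run:
```python
from h import *
o=bot.observe();print(o['time_s'],o['eef_pos'],o['ee_rot'],o['wrist_force'])
```

```text
22.5833 [ 0.46801882 -0.06244283  0.16852736] [ 3.12396470e+00 -3.27233715e-01 -9.12495790e-04] [-0.06101509 -0.31310408  2.33743732]
```

Request:
servo_tool(
  deltas=[
    {"tx":0,"ty":0,"tz":0.14,"turn":0},
    {"tx":0,"ty":0,"tz":0,"turn":0},
    {"tx":0,"ty":0,"tz":0,"turn":0},
  ],
)

```text
time_s: 22.83
eef_pos: [0.4682, -0.0625, 0.1746]
ee_rot: [-3.124, 0.328, -0.001]
wrist_force: [-0.2, -0.2, -0.2]
grip_width: 0.0598
gripper_force: 0.0
```

Request:
servo_tool(
  deltas=[
    {"tx":0,"ty":0,"tz":0,"turn":0},
    {"tx":0,"ty":0,"tz":0,"turn":0},
    {"tx":0,"ty":0,"tz":0,"turn":0},
    {"tx":0,"ty":0,"tz":0,"turn":0},
    {"tx":0,"ty":0,"tz":0,"turn":0},
    {"tx":0,"ty":0,"tz":0,"turn":0},
    {"tx":0,"ty":0,"tz":0,"turn":0},
    {"tx":0,"ty":0,"tz":0,"turn":0},
  ],
  fingers=-1,
  squeeze=40,
)

```text
time_s: 23.5
eef_pos: [0.4681, -0.0625, 0.1743]
ee_rot: [3.124, -0.328, 0.0]
wrist_force: [-0.6, 0.1, 1.3]
grip_width: 0.0272
gripper_force: 39.4
```

Gripped at 27 mm. Lift and carry to the drawer.

Request:
servo_tool(
  deltas=[
    {"tx":0,"ty":0,"tz":0.7,"turn":0},
    {"tx":0,"ty":0,"tz":0.8,"turn":0.5},
    {"tx":0,"ty":0,"tz":0.7,"turn":0.75},
    {"tx":0,"ty":-0.8,"tz":0,"turn":0.5},
    {"tx":0,"ty":-0.8,"tz":0,"turn":0.5},
    {"tx":0,"ty":-0.8,"tz":0,"turn":0.5},
    {"tx":0,"ty":-0.8,"tz":0,"turn":0.5},
    {"tx":0,"ty":-0.8,"tz":0,"turn":0.5},
    {"tx":0,"ty":-0.8,"tz":0,"turn":0.5},
    {"tx":0,"ty":-0.8,"tz":0,"turn":0.5},
  ],
)

```text
time_s: 24.33
eef_pos: [0.4677, -0.288, 0.2618]
ee_rot: [-3.108, -0.455, 0.0]
wrist_force: [1.0, 0.4, -0.8]
grip_width: 0.0273
gripper_force: 39.6
```

Request:
servo_tool(
  deltas=[
    {"tx":-0.06,"ty":-0.8,"tz":0,"turn":0.5},
    {"tx":-0.06,"ty":-0.8,"tz":0,"turn":0},
    {"tx":0,"ty":-0.8,"tz":0,"turn":0},
    {"tx":0,"ty":-0.5,"tz":0,"turn":0},
    {"tx":0,"ty":0,"tz":0,"turn":0},
    {"tx":0,"ty":0,"tz":0,"turn":0},
  ],
)

```text
time_s: 24.83
eef_pos: [0.4628, -0.4033, 0.2611]
ee_rot: [-3.095, -0.529, 0.002]
wrist_force: [0.0, 0.3, -0.6]
grip_width: 0.0273
gripper_force: 39.6
```

Run:
```python
from h import *
o=bot.observe();print(o['time_s'],o['eef_pos'],o['ee_rot'],o['q'],o['grip_width'],o['gripper_force'])
snap('wrist','w13')
```

```text
24.8333 [ 0.46281602 -0.40329396  0.26105898] [-3.09536011e+00 -5.29317594e-01  2.14674521e-03] [-3.91062647e-01  1.07934223e-01 -1.05768131e-01 -3.83225773e-04
 -1.35894325e+00  2.30067063e+00] 0.027345619029174036 39.64133977890015
```

View pics/w13.png

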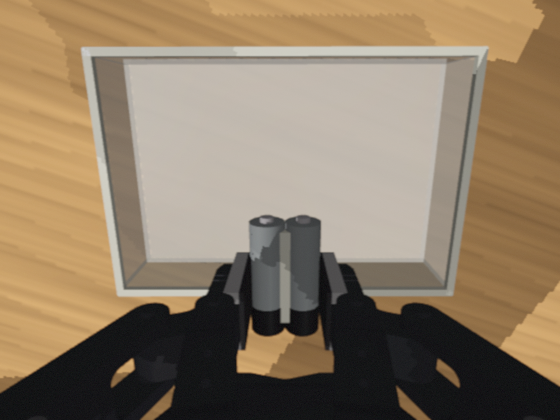

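The drawer is aligned with the gripper, with its rim at rows 50 and 293 and columns 85 to 487. The cells sit at (285,275), tilt-free. I have used my picture allowance, so from here I check numerically.

Run:
```python
from h import *
P=np.array([ray('wrist',*p,.047)[:2] for p in [(83,49),(488,48),(456,294),(117,295)]])
print(P.round(4),P.mean(0)); t=np.radians(19.5);R=np.array([[np.cos(t),-np.sin(t)],[np.sin(t),np.cos(t)]])
c=P.mean(0);print('tcp in drawer',R.T@(bot.observe()['eef_pos'][:2]-c),((P-c)@R).round(3))
```

```text
[[ 0.5199 -0.2787]
 [ 0.5837 -0.4577]
 [ 0.4627 -0.5027]
 [ 0.3975 -0.3211]] [ 0.49096876 -0.39005231]
tcp in drawer [-0.03047503 -0.00241667] [[ 0.064  0.095]
 [ 0.065 -0.095]
 [-0.064 -0.097]
 [-0.065  0.096]]
```

Request:
servo_tool(
  deltas=[
    {"tx":0,"ty":0,"tz":-0.7,"turn":0},
    {"tx":0,"ty":0,"tz":-0.7,"turn":0},
    {"tx":0,"ty":0,"tz":-0.5,"turn":0},
    {"tx":0,"ty":0,"tz":-0.1,"turn":0},
    {"tx":0,"ty":0,"tz":0,"turn":0},
    {"tx":0,"ty":0,"tz":0,"turn":0},
  ],
)

```text
time_s: 25.38
eef_pos: [0.4639, -0.4022, 0.1838]
ee_rot: [3.094, 0.534, 0.001]
wrist_force: [0.6, -0.3, -0.1]
grip_width: 0.0269
gripper_force: 39.7
```

Request:
servo_tool(
  deltas=[
    {"tx":0,"ty":0,"tz":-0.06,"turn":0},
    {"tx":0,"ty":0,"tz":-0.06,"turn":0},
    {"tx":0,"ty":0,"tz":0,"turn":0},
    {"tx":0,"ty":0,"tz":0,"turn":0},
  ],
)

```text
time_s: 25.72
eef_pos: [0.4633, -0.4025, 0.178]
ee_rot: [3.096, 0.533, 0.001]
wrist_force: [0.2, 0.1, 0.1]
grip_width: 0.0268
gripper_force: 39.7
```

Request:
servo_tool(
  deltas=[
    {"tx":0,"ty":0,"tz":0,"turn":0},
    {"tx":0,"ty":0,"tz":0,"turn":0},
    {"tx":0,"ty":0,"tz":0,"turn":0},
    {"tx":0,"ty":0,"tz":0,"turn":0},
    {"tx":0,"ty":0,"tz":0.3,"turn":0},
    {"tx":0,"ty":0,"tz":0.7,"turn":0},
    {"tx":0,"ty":0,"tz":0.8,"turn":0},
    {"tx":0,"ty":0,"tz":0.8,"turn":0},
    {"tx":0,"ty":0,"tz":0.5,"turn":0},
    {"tx":0,"ty":0,"tz":0,"turn":0},
  ],
  fingers=0,
)

```text
time_s: 26.55
eef_pos: [0.4638, -0.4032, 0.3092]
ee_rot: [3.088, 0.532, 0.011]
wrist_force: [0.7, -0.3, 1.5]
grip_width: 0.0426
gripper_force: 0.0
```

Run:
```python
from h import *
o=bot.observe();print(o['time_s'],o['eef_pos'],o['ee_rot'])
snap('wrist')
for r in bot.recognise('wrist','cell_pair_mid')[:2]: print(r,ray('wrist',*r['bbox'][:2],.012))
```

```text
26.55 [ 0.46379758 -0.40319575  0.30924507] [3.08842795 0.53202775 0.01129061]
{'bbox': [283.3, 197.1, 38.6, 69.8], 'score': 0.73} [ 0.46581793 -0.398141    0.012     ]
```

Request:
servo_tool(
  deltas=[
    {"tx":0.5,"ty":0.6,"tz":0,"turn":-0.4},
    {"tx":0.5,"ty":0.6,"tz":0,"turn":-0.4},
    {"tx":0.5,"ty":0.6,"tz":0,"turn":-0.4},
    {"tx":0.5,"ty":0.6,"tz":0,"turn":-0.4},
    {"tx":0.5,"ty":0.6,"tz":0,"turn":-0.4},
    {"tx":0.5,"ty":0.6,"tz":0,"turn":-0.4},
    {"tx":0.5,"ty":0.6,"tz":0,"turn":-0.4},
    {"tx":0.5,"ty":0.6,"tz":0,"turn":-0.4},
    {"tx":0.4,"ty":0.3,"tz":0,"turn":0},
    {"tx":0,"ty":0,"tz":0,"turn":0},
  ],
  fingers=0.4,
)

```text
time_s: 27.48
eef_pos: [0.6411, -0.1955, 0.2991]
ee_rot: [-3.141, -0.014, 0.005]
wrist_force: [-0.4, -0.3, 0.3]
grip_width: 0.0598
gripper_force: 0.0
```

Run:
```python
from h import *
o=bot.observe();print(o['time_s'],o['eef_pos'],o['ee_rot'],o['q'])
snap('wrist','w14')
rs=bot.recognise('wrist','block_battery_mid')
for r in rs[:2]: print(r,ray('wrist',*r['bbox'][:2],.009))
u,v,w,hh=map(int,rs[0]['bbox'])
im=cv2.imread('pics/w14.png');h=cv2.cvtColor(im,40)
m=((h[...,1]<70)|(h[...,2]<45)).astype(np.uint8);b=np.zeros_like(m);b[v-hh//2-6:v+hh//2+6,u-w//2-6:u+w//2+6]=1
m=cv2.morphologyEx(m*b,cv2.MORPH_OPEN,np.ones((3,3)));k=max(cv2.findContours(m,0,2)[0],key=cv2.contourArea);rect('wrist',k.reshape(-1,2),.010);print(cv2.boundingRect(k))
```

```text
27.4833 [ 0.6410902  -0.1954933   0.29912408] [-3.14087974 -0.01402478  0.00456003] [ 1.38947033e-03  2.38257995e-01  1.11242347e-01 -6.74544805e-04
 -1.44668641e+00  1.57842175e+00]
{'bbox': [287.6, 157.9, 39.0, 72.5], 'score': 0.73} [ 0.67018777 -0.1967527   0.009     ]
rect px [288. 152.] c 671.3 -195.0 L 51 S 27 dir of long axis from +x deg -3.3
(265, 120, 42, 72)
```

The cells sit in place in the drawer. The block battery measures 51×27 mm including terminals, at (0.670, -0.195) and -3°. Descend.

Request:
servo_tool(
  deltas=[
    {"tx":0.36,"ty":0,"tz":-0.8,"turn":-0.3},
    {"tx":0.36,"ty":0,"tz":-0.8,"turn":-0.3},
    {"tx":0,"ty":0,"tz":-0.8,"turn":0},
    {"tx":0,"ty":0,"tz":-0.5,"turn":0},
    {"tx":0,"ty":0,"tz":-0.15,"turn":0},
    {"tx":0,"ty":0,"tz":0,"turn":0},
    {"tx":0,"ty":0,"tz":0,"turn":0},
    {"tx":0,"ty":0,"tz":0,"turn":0},
  ],
)

```text
time_s: 28.25
eef_pos: [0.6685, -0.199, 0.1823]
ee_rot: [3.139, -0.09, 0.006]
wrist_force: [-0.5, -0.5, 0.3]
grip_width: 0.06
gripper_force: 0.0
```

Request:
servo_tool(
  deltas=[
    {"tx":0,"ty":0,"tz":0,"turn":0},
    {"tx":0,"ty":0,"tz":0,"turn":0},
    {"tx":0,"ty":0,"tz":0,"turn":0},
    {"tx":0,"ty":0,"tz":0,"turn":0},
    {"tx":0,"ty":0,"tz":0,"turn":0},
    {"tx":0,"ty":0,"tz":0,"turn":0},
    {"tx":0,"ty":0,"tz":0,"turn":0},
    {"tx":0,"ty":0,"tz":0,"turn":0},
  ],
  fingers=-1,
  squeeze=40,
)

```text
time_s: 28.92
eef_pos: [0.6685, -0.1985, 0.1811]
ee_rot: [3.14, -0.089, 0.003]
wrist_force: [-1.0, 0.6, 5.5]
grip_width: 0.0253
gripper_force: 40.2
```

The grip is only on the upper part, so I regrip 6 mm lower.

Request:
servo_tool(
  deltas=[
    {"tx":0,"ty":0,"tz":0,"turn":0},
    {"tx":0,"ty":0,"tz":0,"turn":0},
    {"tx":0,"ty":0,"tz":0,"turn":0},
    {"tx":0,"ty":0,"tz":0,"turn":0},
    {"tx":0,"ty":0,"tz":-0.15,"turn":0},
    {"tx":0,"ty":0,"tz":0,"turn":0},
    {"tx":0,"ty":0,"tz":0,"turn":0},
  ],
  fingers=0.2,
)

```text
time_s: 29.5
eef_pos: [0.6678, -0.1984, 0.1724]
ee_rot: [-3.14, 0.09, 0.002]
wrist_force: [-0.2, -0.5, -0.1]
grip_width: 0.0515
gripper_force: 0.0
```

Request:
servo_tool(
  deltas=[
    {"tx":0,"ty":0,"tz":0,"turn":0},
    {"tx":0,"ty":0,"tz":0,"turn":0},
    {"tx":0,"ty":0,"tz":0,"turn":0},
    {"tx":0,"ty":0,"tz":0,"turn":0},
    {"tx":0,"ty":0,"tz":0,"turn":0},
    {"tx":0,"ty":0,"tz":0,"turn":0},
    {"tx":0,"ty":0,"tz":0,"turn":0},
  ],
  fingers=-1,
)

```text
time_s: 30.08
eef_pos: [0.6681, -0.1984, 0.1737]
ee_rot: [3.14, -0.09, 0.001]
wrist_force: [1.1, 1.0, 0.8]
grip_width: 0.0254
gripper_force: 40.6
```

Request:
servo_tool(
  deltas=[
    {"tx":0,"ty":0,"tz":0.6,"turn":0},
    {"tx":0,"ty":0,"tz":0.8,"turn":0},
    {"tx":0,"ty":0,"tz":0.8,"turn":0},
    {"tx":-0.5,"ty":-0.62,"tz":0,"turn":0.6},
    {"tx":-0.5,"ty":-0.62,"tz":0,"turn":0.6},
    {"tx":-0.5,"ty":-0.62,"tz":0,"turn":0.6},
    {"tx":-0.5,"ty":-0.62,"tz":0,"turn":0.6},
    {"tx":-0.5,"ty":-0.62,"tz":0,"turn":0.6},
    {"tx":-0.5,"ty":-0.62,"tz":0,"turn":0.6},
    {"tx":-0.5,"ty":-0.62,"tz":0,"turn":0.2},
  ],
)

```text
time_s: 30.92
eef_pos: [0.5268, -0.373, 0.2612]
ee_rot: [-3.095, -0.538, 0.0]
wrist_force: [0.3, -0.1, -0.5]
grip_width: 0.0255
gripper_force: 40.4
```

Request:
servo_tool(
  deltas=[
    {"tx":-0.23,"ty":-0.25,"tz":0,"turn":0},
    {"tx":0,"ty":0,"tz":0,"turn":0},
    {"tx":0,"ty":0,"tz":0,"turn":0},
    {"tx":0,"ty":0,"tz":0,"turn":0},
  ],
)

```text
time_s: 31.25
eef_pos: [0.5193, -0.3816, 0.2612]
ee_rot: [-3.096, -0.533, -0.0]
wrist_force: [0.7, -0.1, -0.6]
grip_width: 0.0257
gripper_force: 40.4
```

Run:
```python
from h import *
o=bot.observe();print(o['time_s'],o['eef_pos'],o['ee_rot'],o['gripper_force'])
snap('wrist','w15')
for l in ['block_battery_mid','cell_pair_mid','clear_drawer']:
    for r in bot.recognise('wrist',l)[:2]: print(l,r,ray('wrist',*r['bbox'][:2],.012))
```

```text
31.25 [ 0.51925254 -0.38157339  0.26124192] [-3.09584978e+00 -5.32831647e-01 -7.79989396e-05] 40.364643931388855
block_battery_mid {'bbox': [286.6, 269.4, 72.4, 123.0], 'score': 0.78} [ 0.4857376  -0.39162167  0.012     ]
cell_pair_mid {'bbox': [288.7, 331.9, 32.4, 1.4], 'score': 0.66} [ 0.44107205 -0.40919078  0.012     ]
clear_drawer {'bbox': [285.4, 270.0, 369.0, 216.7], 'score': 0.56} [ 0.48499106 -0.39110719  0.012     ]
```

Request:
servo_tool(
  deltas=[
    {"tx":0,"ty":0,"tz":-0.7,"turn":0},
    {"tx":0,"ty":0,"tz":-0.7,"turn":0},
    {"tx":0,"ty":0,"tz":-0.5,"turn":0},
    {"tx":0,"ty":0,"tz":-0.1,"turn":0},
    {"tx":0,"ty":0,"tz":0,"turn":0},
    {"tx":0,"ty":0,"tz":0,"turn":0},
  ],
)

```text
time_s: 31.95
eef_pos: [0.5193, -0.382, 0.1825]
ee_rot: [3.095, 0.534, 0.001]
wrist_force: [0.0, -0.1, -0.1]
grip_width: 0.0255
gripper_force: 42.8
```

Request:
servo_tool(
  deltas=[
    {"tx":0,"ty":0,"tz":-0.06,"turn":0},
    {"tx":0,"ty":0,"tz":-0.05,"turn":0},
    {"tx":0,"ty":0,"tz":0,"turn":0},
    {"tx":0,"ty":0,"tz":0,"turn":0},
  ],
)

```text
time_s: 32.28
eef_pos: [0.5193, -0.3822, 0.1784]
ee_rot: [3.095, 0.533, 0.003]
wrist_force: [-0.9, 1.3, 3.9]
grip_width: 0.0256
gripper_force: 43.3
```

Contact with the floor. Release, rise and check everything.

Request:
servo_tool(
  deltas=[
    {"tx":0,"ty":0,"tz":0,"turn":0},
    {"tx":0,"ty":0,"tz":0,"turn":0},
    {"tx":0,"ty":0,"tz":0,"turn":0},
    {"tx":0,"ty":0,"tz":0,"turn":0},
    {"tx":0,"ty":0,"tz":0.3,"turn":0},
    {"tx":0,"ty":0,"tz":0.7,"turn":0},
    {"tx":0,"ty":0,"tz":0.8,"turn":0},
    {"tx":0,"ty":0,"tz":0.8,"turn":0},
    {"tx":0,"ty":0,"tz":0.6,"turn":0},
    {"tx":0,"ty":0,"tz":0,"turn":0},
  ],
  fingers=0,
)

```text
time_s: 33.12
eef_pos: [0.5194, -0.3828, 0.3136]
ee_rot: [3.088, 0.532, 0.013]
wrist_force: [0.4, -0.7, 1.4]
grip_width: 0.0427
gripper_force: 0.0
```

Run:
```python
from h import *
o=bot.observe();print(o['time_s'],o['eef_pos'],o['gripper_force'])
im=snap('wrist','w16')
t=np.radians(19.5);R=np.array([[np.cos(t),-np.sin(t)],[np.sin(t),np.cos(t)]])
for l in ['block_battery_mid','cell_pair_mid']:
    for r in bot.recognise('wrist',l)[:2]:
        p=ray('wrist',*r['bbox'][:2],.014)[:2];b=r['bbox'];q=ray('wrist',b[0],b[1]-b[3]/2,.014)[:2];s=ray('wrist',b[0],b[1]+b[3]/2,.014)[:2];e=[ray('wrist',b[0]+k*b[2]/2,b[1],.014)[:2] for k in(-1,1)]
        print(l,r,'drawer frame',R.T@(p-[.4908,-.392]),np.linalg.norm(q-s),np.linalg.norm(e[0]-e[1]))
snap('top');find('top')
```

```text
33.1167 [ 0.51938727 -0.38282648  0.31363858] 0.0
block_battery_mid {'bbox': [282.7, 196.5, 37.6, 58.4], 'score': 0.58} drawer frame [0.03371669 0.00353053] 0.04530778046202152 0.02825558005017577
cell_pair_mid {'bbox': [281.9, 267.0, 34.3, 60.7], 'score': 0.97} drawer frame [-0.02399323  0.00506213] 0.05247636243077594 0.02710147779216154
clip_large_mid 0.83 [183. 207.  23.  25.] [0.57  0.207]
clip_large_mid 0.67 [184. 287.  20.  24.] [0.391 0.199]
clip_large_mid 0.55 [112. 255.  29.  11.] [0.462 0.361]
clip_small_mid 0.48 [113. 227.  18.   5.] [0.525 0.367]
block_battery_mid 0.48 [114. 227.  19.  10.] [0.527 0.364]
padlock_mid 0.58 [268. 176.  26.  17.] [0.643 0.014]
clip_tray 0.67 [115. 245.  88.  72.] [0.484 0.355]
clear_drawer 0.77 [489. 233.  36.  74.] [ 0.5   -0.468]
dish 0.95 [271. 171.  52.  54.] [0.653 0.005]
rabbit 0.65 [182. 162.  21.  22.] [0.671 0.21 ]
```

```bash
python3 -c "
from rig import bot
print(bot.finish_job())"
```

```text
the job is handed in; nothing more can be done
None
```

All five items are set down in their places and the job is handed in at about 33 s; last camera readings agreed, but the hand-in returned no verdict, and the jar wasn't visible in the last check.

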